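Cull the bad setting dies, then lift the caddy level

ROBOT

A 6-joint arm with a two-finger parallel gripper is mounted at the origin on the work surface. World frame = base frame: x ahead of the robot, y to its left, z up, the work surface at z = 0. Lengths are in m, angles in rad, forces in N, time in s.
With the tool pointing down it reaches from about 0.4 to 0.825 m from the base axis. Payload 7 kg.
Tool frame: the origin (TCP) lies between the finger pads, 19 mm behind the fingertips; this is the grasp point; z points along the fingers, y is the line along which they close (so a half turn about z gives the same grasp; the last joint's range is limited). The gripper opens to 88 mm and grips with 3 to 60 N. Pads are 19 mm wide; open, the fingers measure 130 mm over their backs; the gripper's body (78 mm by 193 mm) begins 47 mm behind the grasp point.
Start: joints at [-0.966, 0.359, 0.012, 0, -1.224, -0.288], TCP at [0.21, -0.641, 0.245] pointing down, gripper open.
Joint ranges: [-3.07, 3.07], [-1.43, 2.12], [-1.02, 1.25], [-3.03, 1.67], [-3.05, -0], [-3.03, 3.03]. Speed limits (rad/s): [2.39, 2.39, 3.01, 3.14, 3.14, 3.14].

INTERFACE

Orientations are given as a rotation vector (axis times angle).
In Python, from rig import manip, viewer gives the robot as it stands.
- The arm moves only by the shell command python3 -m pendant 'ROWS' [FORCE]. ROWS is JSON, a list that holds one entry, the list of rows, each a list of 7 numbers: the shift along the tool's x, y, z each as a share of 0.025 m, from -1 to 1, then the turn, a rotation vector about the tool's x, y, z each as a share of 0.1 rad, from -1 to 1, then the opening, from 0 (shut) to 1 (fully open). A call has 1 to 8 rows; each row shifts and turns the commanded pose from where the row before left it, along the tool's axes as they then stand; what a row does not reach is not made up. A row lasts 1/12 s, in which the tool goes at most 41.7 mm and 7.16 degrees, less where a joint would pass 70% of its speed; a pose out of reach is approached as far as the arm can. A call with a number of a shift or a turn outside -1 to 1 is refused whole. A call with a gripper value outside its range is refused whole. The fingers move at their own pace and stop on an object; FORCE is the grip in N (left out, the last holds). Time passes only in rows, so rows that do not move let the fingers close. It gives the time, the measured TCP pose, the force, the opening and the grip force at its end, in the units of the state.
- manip.observe(): the state, without advancing time (a new reading comes with each control period).
- viewer.capture(name): name is "side" or "top" or "wrist"; returns a dict with "frame" (480x640x3 uint8, red, green, blue), "z_map" (480x640 float32, m along the optical axis (not along the pixel's ray), 0 where there is no reading), "fovy" (degrees; the focal length in pixels is half the picture's height over the tangent of half this angle, whatever the lens; pixels are square), "cx", "cy" (the principal point, pixels), "D" ([k1, k2, p1, p2, k3] as OpenCV has them; the pictures are not rectified), "R" (3x3) and "t" (3): a world point X has camera coordinates R X + t. Camera axes: x right, y down, z forward; pixel columns grow to the right and rows downward; lengths in m; the calibration is good to about 2 mm. A picture is of the moment at which its call begins.
- manip.sign_off(): hands the job in; it is judged then, once.
The state is a dict: "t": time; "qpos": joint angles; "joint_vel": joint speeds; "joint_torque": joint torques, N m; "position": TCP position; "ee_rot": TCP orientation; "contact_force": force on the tool from outside, world axes, zero at the start; "torque": the same for the moment, N m; "finger_gap": finger opening in m; "gripper_force": force on a finger pad.
Only numpy, scipy, OpenCV 4.12 (cv2) and the standard library are available. Lean on these libraries where they do the work, as an engineer would, in place of code of your own. Each camera call takes 0.05 s, during which the arm holds its last target. There are 200 camera calls.

TASK

Of the six steel setting dies standing in the wooden caddy, one has snapped short and one is bent: take these two out and leave them in the small metal scrap tin. Then lift the caddy by its handle about ten centimetres clear of the bench, never tipping it, with the four sound dies still standing in their pockets, and finish while still holding it there, steady and level. Leave everything else on the bench where it is.

Things in the scene. Friction and masses are not known exactly. Their poses are not given: they have to be found in the camera images.
- caddy: loose wooden caddy, 0.34 to 0.53 kg empty, on the bench: block 140 (x) by 220 (y) by 24 mm tall, eight square pockets 17 mm wide, 14 mm deep at x = -48, 48 and y = -96, -42, 42, 96 mm (six hold a die, two empty), handle along y over its middle. Origin: centre of underside, z up. Dies stand 54 mm apart along y or more: do not open the fingers fully around one
- caddy_grip (a point): centre of the caddy's handle bar, 71 mm above its underside: bar 18 mm wide (caddy x), 18 mm tall, 120 mm long (caddy y), on two posts at y = -54 and 54 mm, its top 80 mm above the underside. It is over the empty caddy's centre of mass; with the dies the centre of mass lies up to 20 mm off, so grip firmly
- tin: fixed open square metal scrap tin, 120 x 120 mm, 40 mm tall, walls and floor 3 mm; origin centre of its underside, z up
- die_a: steel setting die: upright round rod 14 mm thick and 72 mm tall with a conical upper 12 mm, standing in one of the caddy's pockets (top 82 mm above the bench); origin centre of its underside, z up. A sound one: it stays in the caddy. 80 g
- die_b: steel setting die: upright round rod 14 mm thick and 72 mm tall with a conical upper 12 mm, standing in one of the caddy's pockets (top 82 mm above the bench); origin centre of its underside, z up. A sound one: it stays in the caddy. 80 g
- die_c: steel setting die: upright round rod 14 mm thick and 72 mm tall with a conical upper 12 mm, standing in one of the caddy's pockets (top 82 mm above the bench); origin centre of its underside, z up. A sound one: it stays in the caddy. 80 g
- die_d: steel setting die: upright round rod 14 mm thick and 72 mm tall with a conical upper 12 mm, standing in one of the caddy's pockets (top 82 mm above the bench); origin centre of its underside, z up. A sound one: it stays in the caddy. 80 g
- die_short: the snapped steel die: same 14 mm round rod but only 44 mm tall with a flat top (top 54 mm above the bench, 30 mm above the caddy's block), 50 g; origin centre of its underside, z up
- die_bent: bent steel die, 80 g: straight 14 mm round rod up to 40 mm above its underside, then a 12 mm thick end leaning along its own +x, its end 14 mm off to +x at 60 mm height (tip at 66 mm). Its +x points within 20 degrees of the caddy's +x. The straight part stands in the pocket; pinch it across its y. Origin centre of underside, z along the straight part
- dye_a: one of two small brown glass dye bottles, 42 mm across, 85 mm tall, standing towards the far side; origin centre of underside. Leave alone
- dye_b: the other dye bottle, same size. Leave alone
- spool: thread spool, 38 mm across, 46 mm tall, standing on the robot's side of the bench; origin centre of underside. Leave alone
- buckle: flat brass ring, 42 mm across, 6 mm thick, lying on the robot's side; origin centre of underside. Leave alone
- hammer: hammer lying on the left, 240 mm long; leave alone
- stone: marble rubbing stone 70 x 50 x 22 mm lying on the right; leave alone
- awl: awl-like hand tool lying on the left, 160 mm long; leave alone

How it is judged:
By the outcome, as a careful person would: the job done as asked, in the order asked, and still so for the second after the job is handed in, while the arm keeps its last pose, push and grip.
It also fails if it takes over 64 s, if anything falls off the work surface, if the arm or the gripper's body presses on something with over 40 N, if the wrist force passes 120 N, or if a joint passes its speed limit or range.

## Working session

There is one attempt and no reset: what is moved stays moved. The work goes in short steps, Python scripts to look and compute and a shell command to move; the robot and the scene stay as the last step left them, time stands still between calls to the robot, and variables do not carry over. Pictures are saved under pics/ and viewed, at most 13 in all, crops included, and the job is handed in when it is done.

```bash
ls; mkdir -p pics
cat > h.py <<'E'
import numpy as np, cv2
from rig import manip, viewer
def K(c):
    f=240/np.tan(np.radians(c["fovy"])/2); return np.array([[f,0,c["cx"]],[0,f,c["cy"]],[0,0,1]])
def cloud(c):
    """world points of every pixel (480,640,3), nan where no reading"""
    v,u=np.mgrid[0:480,0:640].astype(np.float32)
    p=cv2.undistortPoints(np.stack([u,v],-1).reshape(-1,1,2),K(c),np.array(c["D"],float)).reshape(480,640,2)
    z=np.where(c["z_map"]>0,c["z_map"],np.nan)
    P=np.dstack([p[...,0]*z,p[...,1]*z,z])
    return (P-np.array(c["t"]))@np.array(c["R"])
def proj(c,X):
    return cv2.projectPoints(np.atleast_2d(X).astype(float),cv2.Rodrigues(np.array(c["R"],float))[0],np.array(c["t"],float),K(c),np.array(c["D"],float))[0].reshape(-1,2)
def save(n,im): cv2.imwrite(f"pics/{n}.png",cv2.cvtColor(im,cv2.COLOR_RGB2BGR))
E
python3 - <<'E'
from h import *
s=manip.observe(); print({k:np.round(v,3) for k,v in s.items()})
import pickle
for n in("top","side"):
    c=viewer.capture(n); save(n+"0",c["frame"]); pickle.dump(c,open(n+".pkl","wb")); print(n,c["fovy"],c["D"],np.round(-np.array(c["R"]).T@c["t"],3))
E
```

```text
pics
{'t': np.float64(0.0), 'qpos': array([-0.966,  0.359,  0.011, -0.   , -1.224, -0.288]), 'joint_vel': array([-0.   ,  0.003, -0.   , -0.001, -0.002, -0.   ]), 'joint_torque': array([ 3.0000e-03, -5.8271e+01,  2.9306e+01,  6.9970e+00,  7.0000e-03,
       -0.0000e+00]), 'position': array([ 0.21 , -0.641,  0.244]), 'ee_rot': array([ 4.950e-01, -3.102e+00, -3.000e-03]), 'contact_force': array([-0.046,  0.429,  0.05 ]), 'torque': array([-0.009,  0.035,  0.023]), 'gripper_force': np.float64(0.0), 'finger_gap': np.float64(0.088)}
top 56.373063527436706 [-0.069864  0.        0.        0.        0.      ] [ 0.429 -0.042  1.279]
side 49.126364131039956 [0.0156621 0.        0.        0.        0.       ] [0.022 0.566 0.839]
```

View pics/top0.png

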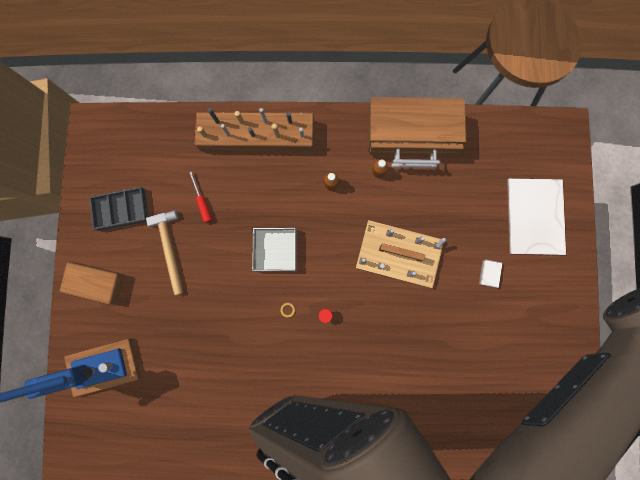

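View pics/side0.png

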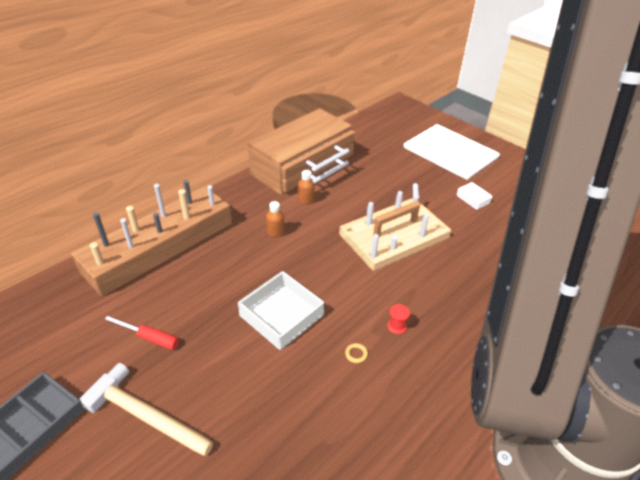

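The top view shows the caddy at about (400,254), the tin at (275,250) and dies around (391,233), (419,240), (440,243), (363,261), (382,266) and (411,274). In the side view the short die is at about (394,243). Next I measure these from the depth maps.

Run:
```python
from h import *
import pickle
T=pickle.load(open("top.pkl","rb"));S=pickle.load(open("side.pkl","rb"))
def rect(P,lo,hi,box):
    m=(P[...,2]>lo)&(P[...,2]<hi)&(P[...,0]>box[0])&(P[...,0]<box[1])&(P[...,1]>box[2])&(P[...,1]<box[3])
    return P[m]
for n,c in(("top",T),("side",S)):
    P=cloud(c)
    b=P[np.isfinite(P[...,2])&(abs(P[...,2])<.015)&(P[...,0]>.3)]; print(n,"bench z",np.median(b[:,2]))
    if n=="top":
        i=P[254,400];print("handle",i, "tin floor",P[250,275])
    cx,cy=P[254,400,:2] if n=="top" else (cx,cy)
    tx,ty=P[250,275,:2] if n=="top" else (tx,ty)
    q=rect(P,.017,.03,(cx-.14,cx+.14,cy-.13,cy+.13)); r=cv2.minAreaRect(q[:,:2].astype(np.float32)); print("caddy",n,len(q),r,np.median(q[:,2]))
    q=rect(P,.066,.095,(cx-.08,cx+.08,cy-.075,cy+.075)); print("high",len(q))
    q=rect(P,.035,.045,(tx-.1,tx+.1,ty-.1,ty+.1)); print("tin",n,len(q),cv2.minAreaRect(q[:,:2].astype(np.float32)))
f=T["frame"][205:305,340:460]; a=cv2.resize(f,None,fx=4,fy=4,interpolation=cv2.INTER_CUBIC)
f=S["frame"][170:275,330:460]; b=cv2.resize(f,(480,400),interpolation=cv2.INTER_CUBIC)
save("crop1",cv2.resize(np.hstack([a,b]),(800,333)))
```

```text
top bench z -0.000445778266562074
handle [ 0.5347325  -0.21571754  0.07740471] tin floor [0.54566244 0.13165202 0.00136282]
caddy top 3226 ((0.5415078401565552, -0.22294962406158447), (0.22150763869285583, 0.14127279818058014), 76.3890609741211) 0.02319393760779419
high 381
tin top 208 ((0.5453472137451172, 0.13058260083198547), (0.11865054070949554, 0.12082746624946594), 1.1224197149276733)
side bench z -0.0013927194073475632
caddy side 2835 ((0.5423831343650818, -0.2183236926794052), (0.22776874899864197, 0.14646631479263306), 76.24212646484375) 0.021503287663139557
high 510
tin side 401 ((0.5475707054138184, 0.13501989841461182), (0.12252624332904816, 0.12237749993801117), 1.9836748838424683)
```

View pics/crop1.png

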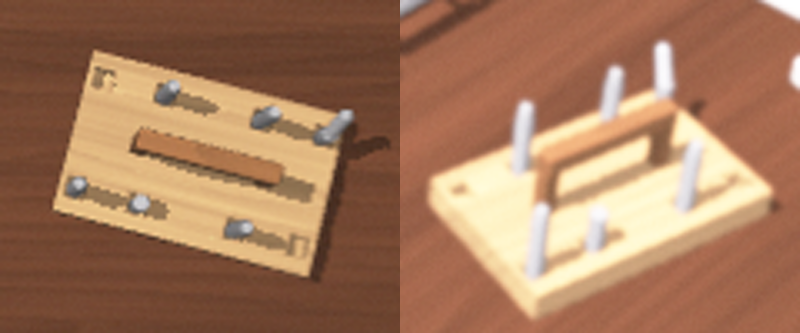

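Run:
```python
from h import *
import pickle
y=np.radians(-13.65);c0=np.array([.5419,-.2206]);Rm=np.array([[np.cos(y),-np.sin(y)],[np.sin(y),np.cos(y)]])
for n in("top","side"):
    c=pickle.load(open(n+".pkl","rb"));P=cloud(c)
    L=np.dstack([(P[...,:2]-c0)@Rm,P[...,2:]])*1000
    for px in(48,-48):
        for py in(96,42,-42,-96):
            m=(abs(L[...,0]-px)<28)&(abs(L[...,1]-py)<24)&(L[...,2]>28)
            q=L[m]
            if len(q)<3: print(n,px,py,"empty");continue
            o=[]
            for lo in(28,38,48,58,68,78):
                s=q[(q[:,2]>=lo)&(q[:,2]<lo+10)]
                o.append(f"{lo}:{len(s)} "+(f"{np.mean(s[:,0]):.0f},{np.mean(s[:,1]):.0f}" if len(s) else ""))
            print(n,px,py,f"max {q[:,2].max():.0f}",*o)
```

```text
top 48 96 max 30 28:6 44,99 38:0  48:0  58:0  68:0  78:0 
top 48 42 max 87 28:7 43,47 38:3 42,42 48:5 44,43 58:1 42,44 68:9 45,43 78:12 47,40
top 48 -42 max 82 28:8 39,-42 38:7 45,-41 48:4 44,-41 58:2 43,-41 68:10 46,-43 78:12 47,-44
top 48 -96 max 76 28:8 41,-93 38:8 46,-95 48:13 47,-98 58:10 53,-99 68:16 60,-101 78:0 
top -48 96 max 86 28:7 -54,91 38:3 -53,96 48:0  58:1 -54,98 68:11 -50,96 78:10 -48,94
top -48 42 max 56 28:8 -46,48 38:4 -50,42 48:19 -49,40 58:0  68:0  78:0 
top -48 -42 max 83 28:11 -57,-44 38:3 -52,-40 48:2 -50,-39 58:3 -52,-39 68:10 -49,-41 78:11 -48,-44
top -48 -96 max 31 28:5 -39,-95 38:0  48:0  58:0  68:0  78:0 
side 48 96 empty
side 48 42 max 80 28:21 45,48 38:20 46,48 48:18 44,47 58:23 45,48 68:19 46,47 78:9 47,46
side 48 -42 max 81 28:4 49,-35 38:18 46,-36 48:16 45,-37 58:24 44,-35 68:18 46,-36 78:7 47,-39
side 48 -96 max 74 28:8 48,-90 38:17 44,-91 48:27 49,-92 58:28 54,-95 68:16 59,-97 78:0 
side -48 96 max 83 28:16 -52,101 38:21 -51,102 48:21 -51,102 58:21 -51,102 68:24 -51,102 78:11 -49,100
side -48 42 max 54 28:23 -51,48 38:20 -51,48 48:24 -48,46 58:0  68:0  78:0 
side -48 -42 max 83 28:17 -51,-37 38:28 -52,-36 48:24 -52,-37 58:20 -51,-37 68:33 -51,-37 78:9 -50,-39
side -48 -96 empty
```

The short die is at caddy (-48, 42) mm. The bent one is at (48, -96) mm and leans mostly along +x, slightly towards -y. Both should be pinched along caddy y. Next is a helper that turns targets into tool-axis units.

```bash
cat >> h.py <<'E'
from scipy.spatial.transform import Rotation as Ro
def go(xyz,yaw_y=None):
    """rows needed: turn (tool axes, 0.1 rad units) so tool points straight down with tool y along heading yaw_y (deg, world), then shift in turned tool axes (25 mm units)"""
    s=manip.observe(); R=Ro.from_rotvec(s["ee_rot"]); M=R.as_matrix()
    cur=np.degrees(np.arctan2(M[1,1],M[0,1]))
    if yaw_y is None: yaw_y=cur
    d=(yaw_y-cur+90)%180-90; a=np.radians(cur+d)
    y=np.array([np.cos(a),np.sin(a),0]); z=np.array([0,0,-1.]); G=np.column_stack([np.cross(y,z),y,z])
    print("t",round(float(s["t"]),2),"pos",np.round(s["position"],4),"y-heading",round(cur,1),"tilt",np.round(M[:,2],3),"gap",round(float(s["finger_gap"]),4),"gf",round(float(s["gripper_force"]),1),"F",np.round(s["contact_force"],1))
    print("turn/.1:",np.round((R.inv()*Ro.from_matrix(G)).as_rotvec()/.1,2)," shift/25mm:",np.round(G.T@(np.array(xyz)-s["position"])/.025,2), "q6",round(float(s["qpos"][5]),2))
c0=np.array([.5419,-.2206]); yaw=-13.65
def cad(x,y,z=0):
    a=np.radians(yaw); return np.array([c0[0]+x*np.cos(a)-y*np.sin(a),c0[1]+x*np.sin(a)+y*np.cos(a),z])
E
python3 -c "
from h import *
print(cad(-.048,.042),cad(.048,-.096)); go(cad(-.048,.042,.2),76.35)
c=viewer.capture('wrist');M=Ro.from_rotvec(manip.observe()['ee_rot']).as_matrix();print('cam in tool',M.T@(-np.array(c['R']).T@c['t']-manip.observe()['position']), M.T@np.array(c['R'])[2],c['fovy'])"
```

```text
[ 0.50516733 -0.16845874  0.        ] [ 0.5658892  -0.32521605  0.        ]
t 0.1 pos [ 0.2101 -0.641   0.2445] y-heading 108.1 tilt [-0.001  0.001 -1.   ] gap 0.0875 gf 0.0 F [-0.3 -0.1  0.7]
turn/.1: [ 0.01 -0.01  5.55]  shift/25mm: [-7.01 21.15  1.78] q6 -0.29
cam in tool [ 0.07250788  0.00020842 -0.13926624] [-2.69261369e-01  8.88698916e-04  9.63066730e-01] 62.19368246028156
```

```bash
python3 -m pendant '[[[0,0,0,0,0,0.925,0.5],[0,0,0,0,0,0.925,0.34],[0,0,0,0,0,0.925,0.34],[0,0,0,0,0,0.925,0.34],[0,0,0,0,0,0.925,0.34],[0,0,0,0,0,0.925,0.34]]]' 40 | tail -3
python3 -m pendant '[[[-0.3,0.9,0,0,0,0,0.34],[-0.3,0.9,0,0,0,0,0.34],[-0.3,0.9,0,0,0,0,0.34],[-0.3,0.9,0,0,0,0,0.34],[-0.3,0.9,0,0,0,0,0.34],[-0.3,0.9,0,0,0,0,0.34],[-0.3,0.9,0,0,0,0,0.34],[-0.3,0.9,0,0,0,0,0.34]]]' >/dev/null
python3 -m pendant '[[[-0.3,0.9,0,0,0,0,0.34],[-0.3,0.9,0,0,0,0,0.34],[-0.3,0.9,0,0,0,0,0.34],[-0.3,0.9,0,0,0,0,0.34],[-0.3,0.9,0,0,0,0,0.34],[-0.3,0.9,0,0,0,0,0.34],[-0.3,0.9,0,0,0,0,0.34],[-0.3,0.9,0,0,0,0,0.34]]]' |tail -2
python3 - <<'E'
from h import *
import pickle
go(cad(-.048,.042,.2),76.35)
c=viewer.capture("wrist"); pickle.dump(c,open("w1.pkl","wb")); save("w1",c["frame"])
E
```

```text
contact_force: [-0.3, 0.4, 0.1]
finger_gap: 0.0532
gripper_force: 0.0
finger_gap: 0.0294
gripper_force: 0.0
t 1.98 pos [ 0.4121 -0.3188  0.2453] y-heading 76.3 tilt [-0.  0. -1.] gap 0.0294 gf 0.0 F [ 0.2 -0.3 -0.2]
turn/.1: [ 0. -0. -0.]  shift/25mm: [-2.2   6.72  1.81] q6 -1.53
```

View pics/w1.png

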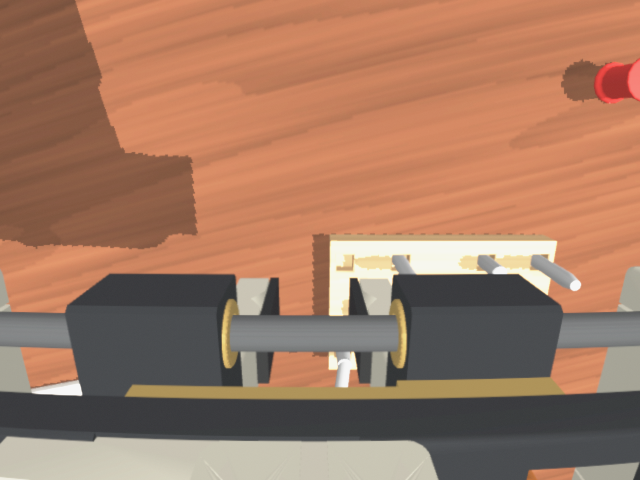

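The wrist view shows the near row, with the empty pocket at (345,262) and dies at (400,265), (490,265) and (555,270). The gripper hides the rest. I'll move beyond the caddy so the whole of it is in view.

```bash
python3 -c "
from h import *
go(cad(.14,-.02,.245),76.35)"
```

```text
t 2.03 pos [ 0.4138 -0.3167  0.2453] y-heading 76.4 tilt [ 0.001  0.001 -1.   ] gap 0.0297 gf 0.0 F [1.2 2.7 0.1]
turn/.1: [0.01 0.01 0.01]  shift/25mm: [-9.67  4.14  0.01] q6 -1.53
```

```bash
python3 -m pendant '[[[-0.9,0.3,0,0,0,0,0.34],[-0.9,0.3,0,0,0,0,0.34],[-0.9,0.3,0,0,0,0,0.34],[-0.9,0.3,0,0,0,0,0.34],[-0.9,0.3,0,0,0,0,0.34],[-0.9,0.3,0,0,0,0,0.34],[-0.9,0.3,0,0,0,0,0.34],[-0.9,0.3,0,0,0,0,0.34]]]' >/dev/null
python3 -m pendant '[[[-0.9,0.3,0,0,0,0,0.34],[-0.9,0.3,0,0,0,0,0.34],[-0.7,0.3,0,0,0,0,0.34],[0,0,0,0,0,0,0.34],[0,0,0,0,0,0,0.34]]]' |tail -2
cat > fit.py <<'E'
from h import *
import pickle,sys
c=viewer.capture("wrist"); pickle.dump(c,open(sys.argv[1]+".pkl","wb")); save(sys.argv[1],c["frame"])
P=cloud(c)
q=P[(P[...,2]>.017)&(P[...,2]<.03)&(np.hypot(P[...,0]-c0[0],P[...,1]-c0[1])<.16)].astype(np.float32)
print(len(q),cv2.minAreaRect(q[:,:2]),np.median(q[:,2]))
a=np.radians(yaw);Rm=np.array([[np.cos(a),-np.sin(a)],[np.sin(a),np.cos(a)]])
L=np.dstack([(P[...,:2]-c0)@Rm,P[...,2:]])*1000
for px,py in((48,42),(48,-42),(48,-96),(-48,96),(-48,42),(-48,-42)):
    q=L[(abs(L[...,0]-px)<28)&(abs(L[...,1]-py)<24)&(L[...,2]>32)]
    if len(q)<3: print(px,py,"none"); continue
    print(px,py,"max %.0f"%np.percentile(q[:,2],98),*[f"{l}:{len(s)} {s[:,0].min():.0f}..{s[:,0].max():.0f},{np.percentile(s[:,1],2):.0f}..{np.percentile(s[:,1],98):.0f}" for l in(34,44,54,64,74) for s in[q[(q[:,2]>=l)&(q[:,2]<l+10)]] if len(s)>3])
q=L[(abs(L[...,0])<15)&(abs(L[...,1])<65)&(L[...,2]>70)]
if len(q)>9: print("handle",cv2.minAreaRect(q[:,:2].astype(np.float32)),np.median(q[:,2]))
go(cad(.14,-.02,.245),76.35)
E
python3 fit.py w2
```

```text
finger_gap: 0.03
gripper_force: 0.0Traceback (most recent call last):
  File "fit.py", line 6, in <module>
    print(len(q),cv2.minAreaRect(q[:,:2]),np.median(q[:,2]))
                 ~~~~~~~~~~~~~~~^^^^^^^^^
cv2.error: OpenCV(4.12.0) /io/opencv/modules/imgproc/src/convhull.cpp:143: error: (-215:Assertion failed) total >= 0 && (depth == CV_32F || depth == CV_32S) in function 'convexHull'
```

View pics/w2.png

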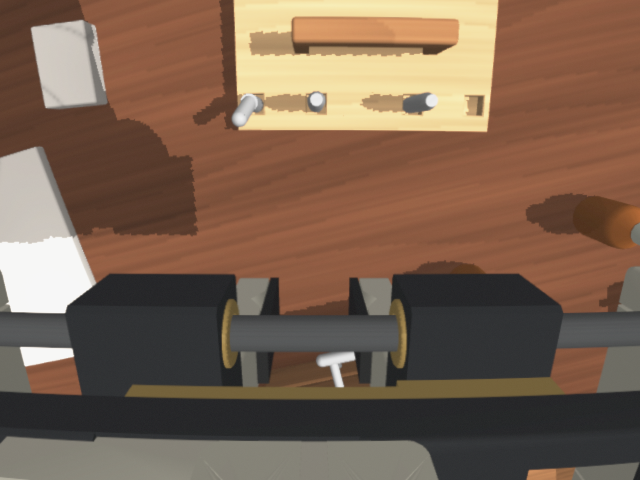

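The wrist view shows the far row: the bent die has its foot at (255,102) and leans to (238,118). Sound dies are at (317,102) and (425,102), the empty pocket is at (478,105) and the handle is at (375,32). I'll check whether the wrist camera gives depth.

```bash
python3 - <<'E'
from h import *
import pickle
c=pickle.load(open("w2.pkl","rb"));z=c["z_map"];print(z.shape,z.min(),z.max(),np.mean(z>0),z[180,300],z[60,250])
P=cloud(c);print(P[180,300],P[60,250],P[115,370])
E
python3 -m pendant '[[[0.9,0,0,0,0,0,0.34],[0.9,0,0,0,0,0,0.34],[0.9,0,0,0,0,0,0.34],[0,0,0,0,0,0,0.34],[0,0,0,0,0,0,0.34]]]' |tail -1
python3 -c "
from h import *
import pickle
c=viewer.capture('wrist'); pickle.dump(c,open('w3.pkl','wb')); save('w3',c['frame']);go(cad(0,0,.2),76.35)
print(np.isfinite(cloud(c)[...,2]).mean())"
```

```text
(480, 640) 0.0 0.96033746 0.9959635416666667 0.384653 0.33116433
[ 0.64397576 -0.30409897 -0.00149032] [ 0.53183733 -0.31880211  0.02473873] [ 0.59998094 -0.22928744  0.02329257]
gripper_force: 0.0
t 3.63 pos [ 0.6008 -0.2813  0.2466] y-heading 76.3 tilt [ 0.002 -0.    -1.   ] gap 0.03 gf 0.0 F [-0.1  0.2  0.5]
turn/.1: [ 0.    0.02 -0.  ]  shift/25mm: [2.86 1.8  1.86] q6 -1.66
0.99599609375
```

View pics/w3.png

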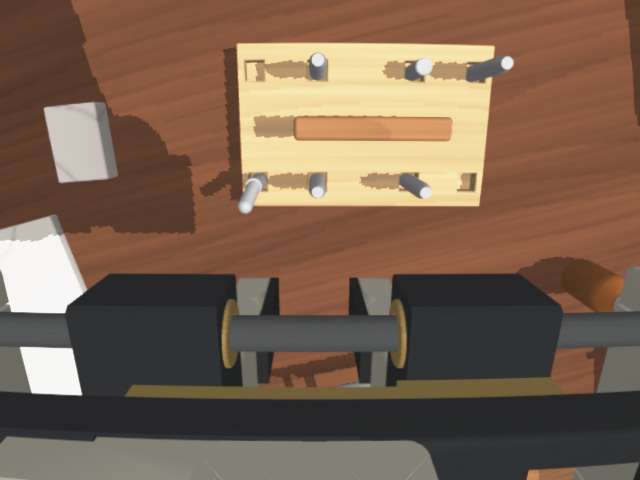

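This view has the whole caddy: the short die at (424,68), the bent one from (260,178) to (245,207), and the handle at (373,129). I'll fit both wrist views.

```bash
sed -i 's/^c=viewer.*/n=sys.argv[1]\nif len(sys.argv)<3:\n    c=viewer.capture("wrist"); pickle.dump(c,open(n+".pkl","wb")); save(n,c["frame"])\nc=pickle.load(open(n+".pkl","rb"))/; s/minAreaRect(q\[:,:2\])/minAreaRect(q[:,:2].copy())/; s/^go.*//' fit.py; python3 fit.py w2 o; python3 fit.py w3 o
```

```text
26369 ((0.5593525767326355, -0.2246038317680359), (0.2218102365732193, 0.10726161301136017), 77.06753540039062) 0.024069298
48 42 max 83 34:44 42..55,35..39 44:54 42..56,35..40 54:61 42..56,35..41 64:91 43..56,35..44 74:206 43..55,36..45
48 -42 max 84 44:10 52..56,-48..-38 64:58 42..55,-49..-36 74:207 43..55,-47..-37
48 -96 max 76 34:20 43..55,-92..-89 44:118 42..55,-102..-89 54:134 46..60,-102..-91 64:193 52..68,-106..-94 74:95 58..67,-104..-96
-48 96 none
-48 42 none
-48 -42 none
handle ((1.3465633392333984, 0.23666000366210938), (119.40061950683594, 19.340526580810547), 89.49903869628906) 79.81456040648496
32642 ((0.5425147414207458, -0.2209828794002533), (0.22095906734466553, 0.14070239663124084), 76.29985046386719) 0.024080772
48 42 max 313 34:49 42..55,35..43 44:45 42..54,35..43 54:56 42..54,35..42 64:87 42..55,35..45 74:181 43..55,36..45
48 -42 max 344 34:25 42..47,-48..-36 44:21 42..47,-49..-36 54:25 42..47,-48..-37 64:59 42..53,-49..-36 74:169 43..54,-48..-37
48 -96 max 344 34:34 42..53,-99..-90 44:122 42..55,-103..-90 54:139 46..59,-103..-92 64:173 52..67,-106..-94 74:98 57..67,-105..-97
-48 96 max 83 34:81 -54..-40,88..96 44:81 -53..-40,88..95 54:95 -54..-40,89..96 64:146 -54..-40,89..97 74:240 -53..-41,90..100
-48 42 max 55 34:49 -52..-40,35..42 44:185 -54..-40,35..48 54:117 -54..-40,36..47
-48 -42 max 83 34:21 -46..-40,-48..-36 44:22 -44..-40,-47..-37 54:28 -44..-40,-48..-36 64:66 -54..-40,-49..-36 74:230 -52..-41,-48..-37
handle ((1.0561752319335938, -0.5398139953613281), (119.66852569580078, 18.00882911682129), 89.91598510742188) 79.84454735137564
```

```bash
sed -i 's/^c0=.*/c0=np.array([.5425,-.2210]); yaw=-13.7/' h.py; python3 -c "
from h import *
go(cad(-.0475,.042,.13),76.3)"
```

```text
t 3.63 pos [ 0.6008 -0.2813  0.2466] y-heading 76.3 tilt [ 0.002 -0.    -1.   ] gap 0.03 gf 0.0 F [-0.1  0.2  0.5]
turn/.1: [0.   0.02 0.01]  shift/25mm: [4.74 3.47 4.66] q6 -1.66
```

```bash
python3 -m pendant '[[[0.8,0.58,0.5,0,0,0,0.34],[0.8,0.58,0.7,0,0,0,0.34],[0.8,0.58,0.8,0,0,0,0.34],[0.8,0.58,0.9,0,0,0,0.34],[0.8,0.58,0.9,0,0,0,0.34],[0.74,0.57,0.86,0,0,0,0.34],[0,0,0,0,0,0,0.34],[0,0,0,0,0,0,0.34]]]' |tail -1
python3 -c "
from h import *
go(cad(-.0475,.042,.047),76.3)"
```

```text
gripper_force: 0.0
t 4.3 pos [ 0.506  -0.1682  0.1281] y-heading 76.4 tilt [-0.002 -0.    -1.   ] gap 0.0299 gf 0.0 F [ 0.4 -0.5  0.1]
turn/.1: [-0.01 -0.02  0.02]  shift/25mm: [-0.02 -0.03  3.25] q6 -1.85
```

```bash
python3 -m pendant '[[[0,0,0.6,0,0,0,0.34],[0,0,0.7,0,0,0,0.34],[0,0,0.7,0,0,0,0.34],[0,0,0.7,0,0,0,0.34],[0,0,0.55,0,0,0,0.34],[0,0,0,0,0,0,0.34],[0,0,0,0,0,0,0.34]]]' |tail -2
python3 -m pendant '[[[0,0,0,0,0,0,0.1],[0,0,0,0,0,0,0.1],[0,0,0,0,0,0,0.1],[0,0,0,0,0,0,0.1],[0,0,0,0,0,0,0.1],[0,0,0,0,0,0,0.1]]]' 25
python3 -c "
from h import *
go(cad(-.0475,.042,.15),76.3)"
```

```text
finger_gap: 0.0297
gripper_force: 0.0
t: 5.38
position: [0.5075, -0.1688, 0.0486]
ee_rot: [0.372, 3.118, -0.0]
contact_force: [0.0, -0.5, 6.2]
finger_gap: 0.0125
gripper_force: 25.0
t 5.38 pos [ 0.5075 -0.1688  0.0486] y-heading 76.4 tilt [ 0.002 -0.    -1.   ] gap 0.0125 gf 25.0 F [ 0.  -0.5  6.2]
turn/.1: [0.   0.02 0.01]  shift/25mm: [ 0.04 -0.02 -4.06] q6 -1.85
```

```bash
python3 -m pendant '[[[0,0,-0.3,0,0,0,0.1],[0,0,-0.4,0,0,0,0.1],[0,0,-0.5,0,0,0,0.1]]]' 25
python3 -m pendant '[[[0,0,-0.6,0,0,0,0.1],[0,0,-0.6,0,0,0,0.1],[0,0,-0.7,0,0,0,0.1],[0,0,-0.7,0,0,0,0.1],[0,0,-0.4,0,0,0,0.1],[0,0,0,0,0,0,0.1]]]' 25
python3 - <<'E'
from h import *
for n in("side","top"):
    c=viewer.capture(n)
    P=cloud(c);a=np.radians(yaw);Rm=np.array([[np.cos(a),-np.sin(a)],[np.sin(a),np.cos(a)]])
    q=P[(P[...,2]>.017)&(P[...,2]<.03)&(np.hypot(P[...,0]-c0[0],P[...,1]-c0[1])<.16)].astype(np.float32)[:,:2].copy(); print(n,cv2.minAreaRect(q))
    if n=="side":
        u,v=proj(c,manip.observe()["position"])[0].astype(int); print(u,v)
        save("s1",cv2.resize(c["frame"][max(0,v-120):v+120,max(0,u-120):u+120],(600,600)))
go([.545+.025,.131,.15],90)
E
```

```text
t: 5.63
position: [0.506, -0.1687, 0.078]
ee_rot: [-0.373, -3.118, 0.0]
contact_force: [0.2, 0.8, -0.6]
finger_gap: 0.0124
gripper_force: 25.0
t: 6.13
position: [0.508, -0.1688, 0.1555]
ee_rot: [0.372, 3.115, 0.0]
contact_force: [0.5, -1.1, -1.3]
finger_gap: 0.0117
gripper_force: 25.0
side ((0.5418996810913086, -0.21847382187843323), (0.22669725120067596, 0.14562302827835083), 76.06324005126953)
400 199
top ((0.5332899689674377, -0.21549636125564575), (0.25529158115386963, 0.07897764444351196), 51.513465881347656)
t 6.23 pos [ 0.5065 -0.1686  0.1528] y-heading 76.3 tilt [ 0.001  0.    -1.   ] gap 0.0122 gf 25.0 F [ 0.9 -0.5 -1. ]
turn/.1: [ 0.    0.01 -2.38]  shift/25mm: [-2.54 11.98  0.11] q6 -1.85
```

View pics/s1.png

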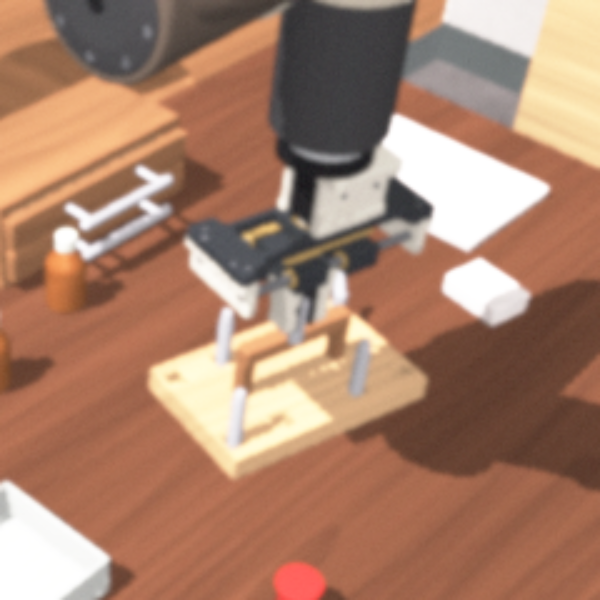

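The crop shows the short die held between the fingers at about (297,330), its pocket empty at (275,420), and the caddy unmoved. I'll carry it to the tin.

```bash
python3 -m pendant '[[[0,0,0,0,0,-0.8,0.1],[0,0,0,0,0,-0.8,0.1],[0,0,0,0,0,-0.78,0.1],[-0.2,0.6,0,0,0,0,0.1],[-0.2,0.9,0,0,0,0,0.1],[-0.2,0.9,0,0,0,0,0.1],[-0.2,0.9,0,0,0,0,0.1],[-0.2,0.9,0,0,0,0,0.1]]]' 25 >/dev/null
python3 -m pendant '[[[-0.2,0.9,0,0,0,0,0.1],[-0.2,0.9,0,0,0,0,0.1],[-0.2,0.9,0,0,0,0,0.1],[-0.2,0.9,0,0,0,0,0.1],[-0.2,0.9,0,0,0,0,0.1],[-0.2,0.9,0,0,0,0,0.1],[-0.2,0.9,0,0,0,0,0.1],[-0.14,0.9,0,0,0,0,0.1]]]' 25 >/dev/null
python3 -m pendant '[[[0,0.6,0,0,0,0,0.1],[0,0,0,0,0,0,0.1],[0,0,0,0,0,0,0.1]]]' 25
python3 -c "
from h import *
go([.57,.131,.045],90)"
```

```text
t: 7.82
position: [0.5694, 0.1315, 0.1515]
ee_rot: [0.002, -3.14, 0.001]
contact_force: [1.0, -0.2, -1.2]
finger_gap: 0.0121
gripper_force: 25.0
t 7.82 pos [0.5694 0.1315 0.1515] y-heading 90.1 tilt [-0.002 -0.001 -1.   ] gap 0.0121 gf 25.0 F [ 1.  -0.2 -1.2]
turn/.1: [-0.01 -0.02  0.01]  shift/25mm: [-0.02 -0.02  4.26] q6 -2.13
```

```bash
python3 -m pendant '[[[0,0,0.6,0,0,0,0.1],[0,0,0.8,0,0,0,0.1],[0,0,0.8,0,0,0,0.1],[0,0,0.8,0,0,0,0.1],[0,0,0.8,0,0,0,0.1],[0,0,0.5,0,0,0,0.1],[0,0,0,0,0,0,0.1]]]' 25
python3 -m pendant '[[[0,0,0,0,0,0,0.3],[0,0,0,0,0,0,0.34],[0,0,0,0,0,0,0.34],[0,0,0,0,0,0,0.34]]]'
python3 -m pendant '[[[0,0,-0.4,0,0,0,0.34],[0,0,-0.7,0,0,0,0.34],[0,0,-0.8,0,0,0,0.34],[0,0,-0.8,0,0,0,0.34],[0,0,-0.8,0,0,0,0.34],[0,0,-0.8,0,0,0,0.34]]]' |tail -2
python3 - <<'E'
from h import *
c=viewer.capture("side"); u,v=proj(c,[.545,.131,.02])[0].astype(int); save("s2",cv2.resize(c["frame"][v-70:v+70,u-70:u+70],(400,400)))
P=cloud(c);q=P[(abs(P[...,0]-.547)<.05)&(abs(P[...,1]-.133)<.05)&(P[...,2]>.012)&(P[...,2]<.075)];print(len(q),q.min(0),q.max(0),q.mean(0))
go(cad(.048,-.096,.152),57.5)
E
```

```text
t: 8.4
position: [0.5684, 0.1293, 0.0424]
ee_rot: [-0.002, -3.137, 0.004]
contact_force: [-1.0, -0.8, 0.4]
finger_gap: 0.0121
gripper_force: 25.0
t: 8.73
position: [0.5707, 0.1314, 0.0462]
ee_rot: [0.0, 3.14, 0.001]
contact_force: [-0.6, -0.2, -0.3]
finger_gap: 0.0288
gripper_force: 0.0
finger_gap: 0.0295
gripper_force: 0.0
97 [0.55951623 0.12610453 0.01280374] [0.57431299 0.1405999  0.04839249] [0.56508774 0.13548811 0.033606  ]
t 9.28 pos [0.5723 0.132  0.1593] y-heading 90.1 tilt [ 0.007  0.002 -1.   ] gap 0.03 gf 0.0 F [2.4 0.  3.5]
turn/.1: [0.04 0.06 5.68]  shift/25mm: [ -9.64 -15.56   0.29] q6 -2.13
```

View pics/s2.png

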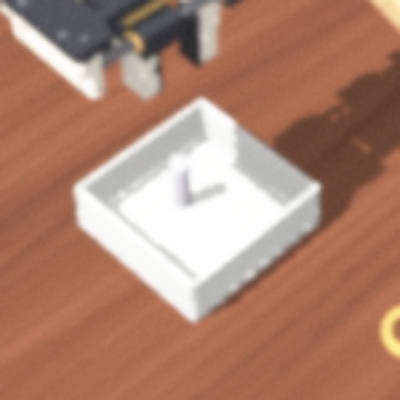

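The short die stands in the tin at crop pixel (182,182). Now the bent one.

```bash
python3 -m pendant '[[[0,0,0,0,0,0.95,0.34],[0,0,0,0,0,0.95,0.34],[0,0,0,0,0,0.95,0.34],[0,0,0,0,0,0.95,0.34],[0,0,0,0,0,0.95,0.34],[0,0,0,0,0,0.93,0.34],[-0.3,-0.5,0,0,0,0,0.34]]]' 25 >/dev/null
python3 -m pendant '[[[-0.54,-0.87,0,0,0,0,0.34],[-0.54,-0.87,0,0,0,0,0.34],[-0.54,-0.87,0,0,0,0,0.34],[-0.54,-0.87,0,0,0,0,0.34],[-0.54,-0.87,0,0,0,0,0.34],[-0.54,-0.87,0,0,0,0,0.34],[-0.54,-0.87,0,0,0,0,0.34],[-0.54,-0.87,0,0,0,0,0.34]]]' >/dev/null
python3 -m pendant '[[[-0.54,-0.87,0,0,0,0,0.34],[-0.54,-0.87,0,0,0,0,0.34],[-0.54,-0.87,0,0,0,0,0.34],[-0.54,-0.87,0,0,0,0,0.34],[-0.54,-0.87,0,0,0,0,0.34],[-0.54,-0.87,0,0,0,0,0.34],[-0.54,-0.87,0,0,0,0,0.34],[-0.5,-0.8,0,0,0,0,0.34]]]' >/dev/null
python3 -m pendant '[[[-0.3,-0.7,0,0,0,0,0.34],[0,0,0,0,0,0,0.34],[0,0,0,0,0,0,0.34]]]' |tail -1
python3 -c "
from h import *
go(cad(.048,-.096,.046),57.5)"
```

```text
gripper_force: 0.0
t 11.45 pos [ 0.5609 -0.3109  0.1531] y-heading 57.4 tilt [ 0. -0. -1.] gap 0.0299 gf 0.0 F [ 0.6  0.1 -0.6]
turn/.1: [ 0.    0.   -0.02]  shift/25mm: [-0.5  -0.38  4.28] q6 -1.94
```

```bash
python3 -m pendant '[[[-0.5,-0.38,0.5,0,0,0,0.34],[0,0,0.5,0,0,0,0.34],[0,0,0,0,0,0,0.34],[0,0,0,0,0,0,0.34]]]' |tail -1
python3 -c "
from h import *
go(cad(.048,-.096,.046),57.5);viewer.capture('top');go(cad(.048,-.096,.046),57.5)"
```

```text
gripper_force: 0.0
t 11.78 pos [ 0.5666 -0.3236  0.1275] y-heading 57.5 tilt [-0.001  0.    -1.   ] gap 0.0299 gf 0.0 F [ 0.8 -0.5 -0.4]
turn/.1: [-0.   -0.01  0.  ]  shift/25mm: [-0.04 -0.07  3.26] q6 -1.92
t 11.83 pos [ 0.5671 -0.3238  0.1282] y-heading 57.5 tilt [-0. -0. -1.] gap 0.0297 gf 0.0 F [-0.4  0.7 -0.1]
turn/.1: [-0.  0.  0.]  shift/25mm: [-0.02 -0.08  3.29] q6 -1.92
```

```bash
python3 -m pendant '[[[-0.03,-0.07,0.6,0,0,0,0.34],[0,0,0.7,0,0,0,0.34],[0,0,0.7,0,0,0,0.34],[0,0,0.7,0,0,0,0.34],[0,0,0.55,0,0,0,0.34],[0,0,0,0,0,0,0.34],[0,0,0,0,0,0,0.34]]]' |tail -4
python3 -m pendant '[[[0,0,0,0,0,0,0.1],[0,0,0,0,0,0,0.1],[0,0,0,0,0,0,0.1],[0,0,0,0,0,0,0.1],[0,0,0,0,0,0,0.1],[0,0,0,0,0,0,0.1]]]' 30
python3 -m pendant '[[[0,0,-0.3,0,0,0,0.1],[0,0,-0.4,0,0,0,0.1],[0,0,-0.5,0,0,0,0.1]]]'|tail -4
python3 -m pendant '[[[0,0,-0.6,0,0,0,0.1],[0,0,-0.6,0,0,0,0.1],[0,0,-0.7,0,0,0,0.1],[0,0,-0.7,0,0,0,0.1],[0,0,-0.4,0,0,0,0.1],[0,0,0,0,0,0,0.1]]]' |tail -4
python3 - <<'E'
from h import *
c=viewer.capture("side")
P=cloud(c)
q=P[(P[...,2]>.017)&(P[...,2]<.03)&(np.hypot(P[...,0]-c0[0],P[...,1]-c0[1])<.16)].astype(np.float32)[:,:2].copy(); print(cv2.minAreaRect(q))
u,v=proj(c,manip.observe()["position"])[0].astype(int)
save("s3",cv2.resize(c["frame"][v-60:v+90,u-75:u+75],(500,500),interpolation=cv2.INTER_CUBIC))
go([.52,.131,.15],90)
E
```

```text
ee_rot: [-0.879, -3.016, 0.0]
contact_force: [-0.0, 0.2, 0.5]
finger_gap: 0.0297
gripper_force: 0.0
t: 12.92
position: [0.5675, -0.3265, 0.0476]
ee_rot: [0.879, 3.014, -0.0]
contact_force: [-1.3, 1.9, 6.1]
finger_gap: 0.0124
gripper_force: 30.0
ee_rot: [-0.88, -3.014, 0.0]
contact_force: [-0.4, -0.7, -0.5]
finger_gap: 0.0124
gripper_force: 30.0
ee_rot: [0.879, 3.011, -0.001]
contact_force: [0.8, -1.1, -0.8]
finger_gap: 0.0125
gripper_force: 30.0
((0.5424404144287109, -0.21848386526107788), (0.22692140936851501, 0.14598914980888367), 75.82444763183594)
t 13.72 pos [ 0.5674 -0.3264  0.1531] y-heading 57.4 tilt [ 0.003 -0.001 -1.   ] gap 0.0126 gf 30.0 F [-0.4  0.2 -1.9]
turn/.1: [ 0.    0.03 -5.68]  shift/25mm: [ 1.9  18.3   0.12] q6 -1.91
```

View pics/s3.png

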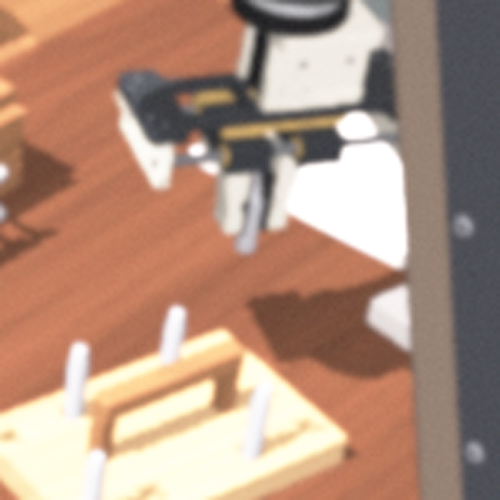

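The bent die is held at crop pixel (252,215) and the caddy is still in place. Carrying it to the near half of the tin.

```bash
python3 -m pendant '[[[0,0,0,0,0,-0.95,0.1],[0,0,0,0,0,-0.95,0.1],[0,0,0,0,0,-0.95,0.1],[0,0,0,0,0,-0.95,0.1],[0,0,0,0,0,-0.95,0.1],[0,0,0,0,0,-0.93,0.1],[0.05,0.5,0,0,0,0,0.1]]]' >/dev/null
python3 -m pendant '[[[0.1,0.87,0,0,0,0,0.1],[0.1,0.87,0,0,0,0,0.1],[0.1,0.87,0,0,0,0,0.1],[0.1,0.87,0,0,0,0,0.1],[0.1,0.87,0,0,0,0,0.1],[0.1,0.87,0,0,0,0,0.1],[0.1,0.87,0,0,0,0,0.1],[0.1,0.87,0,0,0,0,0.1]]]' >/dev/null
python3 -m pendant '[[[0.1,0.87,0,0,0,0,0.1],[0.1,0.87,0,0,0,0,0.1],[0.1,0.87,0,0,0,0,0.1],[0.1,0.87,0,0,0,0,0.1],[0.1,0.87,0,0,0,0,0.1],[0.1,0.87,0,0,0,0,0.1],[0.1,0.87,0,0,0,0,0.1],[0.1,0.87,0,0,0,0,0.1]]]' >/dev/null
python3 -m pendant '[[[0.1,0.87,0,0,0,0,0.1],[0.1,0.87,0,0,0,0,0.1],[0.1,0.87,0,0,0,0,0.1],[0.1,0.87,0,0,0,0,0.1],[0.1,0.4,0,0,0,0,0.1],[0,0,0,0,0,0,0.1],[0,0,0,0,0,0,0.1]]]' |tail -1
python3 -c "
from h import *
go([.515,.131,.043],90)"
```

```text
gripper_force: 30.0
t 16.22 pos [0.5123 0.1314 0.1508] y-heading 90.0 tilt [-0.001 -0.001 -1.   ] gap 0.0129 gf 30.0 F [-0.5 -0.3 -1.4]
turn/.1: [-0.01 -0.01  0.  ]  shift/25mm: [-0.11 -0.02  4.31] q6 -2.19
```

```bash
python3 -m pendant '[[[-0.1,0,0.6,0,0,0,0.1],[0,0,0.8,0,0,0,0.1],[0,0,0.8,0,0,0,0.1],[0,0,0.8,0,0,0,0.1],[0,0,0.8,0,0,0,0.1],[0,0,0.5,0,0,0,0.1],[0,0,0,0,0,0,0.1]]]' |tail -5
python3 -m pendant '[[[0,0,0,0,0,0,0.3],[0,0,0,0,0,0,0.34],[0,0,0,0,0,0,0.34],[0,0,0,0,0,0,0.34]]]' | tail -2
python3 -m pendant '[[[0,0,-0.3,0,0,0,0.34],[0,0,-0.6,0,0,0,0.34],[0,0,-0.8,0,0,0,0.34],[0,0,-0.8,0,0,0,0.34],[0,0,-0.8,0,0,0,0.34],[0,0,-0.9,0,0,0,0.34],[0,0,-0.9,0,0,0,0.34]]]' |tail -2
python3 - <<'E'
from h import *
c=viewer.capture("side"); u,v=proj(c,[.545,.131,.02])[0].astype(int); save("s4",cv2.resize(c["frame"][v-70:v+70,u-70:u+70],(400,400)))
P=cloud(c);q=P[(abs(P[...,0]-.547)<.05)&(abs(P[...,1]-.133)<.05)&(P[...,2]>.012)&(P[...,2]<.085)];print(len(q),q.min(0),q.max(0))
go(cad(0.0005,0,.2),-13.7)
E
```

```text
position: [0.5141, 0.1293, 0.0414]
ee_rot: [-0.004, -3.138, 0.004]
contact_force: [-0.2, -0.8, -0.7]
finger_gap: 0.0127
gripper_force: 30.0
finger_gap: 0.0286
gripper_force: 0.0
finger_gap: 0.0297
gripper_force: 0.0
272 [0.50625807 0.12588935 0.0122399 ] [0.57482206 0.14061969 0.06689431]
t 17.77 pos [0.5177 0.1321 0.1782] y-heading 90.1 tilt [ 0.007  0.003 -1.   ] gap 0.0299 gf 0.0 F [1.9 0.7 5.2]
turn/.1: [ -0.02   0.08 -13.31]  shift/25mm: [13.49 -4.33 -0.87] q6 -2.19
```

View pics/s4.png

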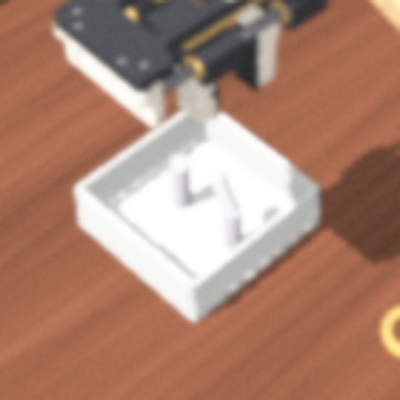

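Both scrap dies stand in the tin, short at (182,182) and bent at (228,222). Now the caddy. The four remaining dies put the centre of mass about 5 mm towards +y, so I'll grip there. I'll check the joints first.

```bash
python3 -c "
from h import *
print(np.round(manip.observe()['qpos'],2)); go(cad(0.0005,.005,.18),-13.7)"
```

```text
[ 0.62  0.18 -0.4   0.   -0.98 -2.19]
t 17.77 pos [0.5177 0.1321 0.1782] y-heading 90.1 tilt [ 0.007  0.003 -1.   ] gap 0.0299 gf 0.0 F [1.9 0.7 5.2]
turn/.1: [ -0.02   0.08 -13.31]  shift/25mm: [13.29 -4.33 -0.07] q6 -2.19
```

```bash
python3 -m pendant '[[[0,0,0,0,0,-0.95,0.34],[0,0,0,0,0,-0.95,0.34],[0,0,0,0,0,-0.95,0.34],[0,0,0,0,0,-0.95,0.34],[0,0,0,0,0,-0.95,0.34],[0,0,0,0,0,-0.95,0.34],[0,0,0,0,0,-0.95,0.34]]]' >/dev/null
python3 -m pendant '[[[0,0,0,0,0,-0.95,0.34],[0,0,0,0,0,-0.95,0.34],[0,0,0,0,0,-0.95,0.34],[0,0,0,0,0,-0.95,0.34],[0,0,0,0,0,-0.95,0.34],[0,0,0,0,0,-0.95,0.34],[0,0,0,0,0,-0.95,0.34],[0.4,-0.1,0,0,0,0,0.4]]]' >/dev/null
python3 -m pendant '[[[0.86,-0.28,0,0,0,0,0.45],[0.86,-0.28,0,0,0,0,0.45],[0.86,-0.28,0,0,0,0,0.45],[0.86,-0.28,0,0,0,0,0.45],[0.86,-0.28,0,0,0,0,0.45],[0.86,-0.28,0,0,0,0,0.45],[0.86,-0.28,0,0,0,0,0.45],[0.86,-0.28,0,0,0,0,0.45]]]' >/dev/null
python3 -m pendant '[[[0.86,-0.28,0,0,0,0,0.45],[0.86,-0.28,0,0,0,0,0.45],[0.86,-0.28,0,0,0,0,0.45],[0.86,-0.28,0,0,0,0,0.45],[0.86,-0.28,0,0,0,0,0.45],[0.86,-0.28,0,0,0,0,0.45],[0,0,0,0,0,0,0.45],[0,0,0,0,0,0,0.45]]]' |tail -1
python3 -c "
from h import *
go(cad(0.0005,.005,.071),-13.7);viewer.capture('top');go(cad(0.0005,.005,.071),-13.7)
c=viewer.capture('side');P=cloud(c)
q=P[(P[...,2]>.017)&(P[...,2]<.03)&(np.hypot(P[...,0]-c0[0],P[...,1]-c0[1])<.16)].astype(np.float32)[:,:2].copy(); print(cv2.minAreaRect(q))"
```

```text
gripper_force: 0.0
t 20.35 pos [ 0.5384 -0.1961  0.1717] y-heading 165.9 tilt [ 0.  0. -1.] gap 0.0392 gf 0.0 F [-0.1 -0.1  0.2]
turn/.1: [-0.    0.   -0.06]  shift/25mm: [ 0.73 -0.41  4.03] q6 -0.24
t 20.4 pos [ 0.5385 -0.1954  0.1717] y-heading 166.0 tilt [ 0.  0. -1.] gap 0.0398 gf 0.0 F [-0.1  0.1 -1.2]
turn/.1: [-0.    0.   -0.05]  shift/25mm: [ 0.76 -0.42  4.03] q6 -0.24
((0.5428622961044312, -0.21921227872371674), (0.2269977182149887, 0.14681389927864075), 76.05635070800781)
```

```bash
python3 -m pendant '[[[0.4,-0.2,0.3,0,0,-0.05,0.45],[0.35,-0.2,0.3,0,0,0,0.45],[0,0,0.7,0,0,0,0.45],[0,0,0.7,0,0,0,0.45],[0,0,0.5,0,0,0,0.45],[0,0,0,0,0,0,0.45],[0,0,0,0,0,0,0.45]]]' |tail -1
python3 -c "
from h import *
go(cad(0.0005,.005,.071),-13.7);viewer.capture('top');go(cad(0.0005,.005,.071),-13.7)"
```

```text
gripper_force: 0.0
t 21.03 pos [ 0.5439 -0.2151  0.1083] y-heading 166.5 tilt [-0.002 -0.    -1.   ] gap 0.0392 gf 0.0 F [ 0.4 -0.7  1.1]
turn/.1: [ 0.02 -0.    0.03]  shift/25mm: [ 0.04 -0.02  1.49] q6 -0.19
t 21.08 pos [ 0.5445 -0.2152  0.1092] y-heading 166.5 tilt [-0. -0. -1.] gap 0.0394 gf 0.0 F [ 0.3 -0.8  0.7]
turn/.1: [ 0.   -0.    0.04]  shift/25mm: [0.04 0.   1.53] q6 -0.19
```

```bash
python3 -m pendant '[[[0.04,0,0.5,0,0,0,0.45],[0,0,0.6,0,0,0,0.45],[0,0,0.4,0,0,0,0.45],[0,0,0,0,0,0,0.4],[0,0,0,0,0,0,0.3],[0,0,0,0,0,0,0.25],[0,0,0,0,0,0,0.2]]]' 15 |tail -5
python3 -m pendant '[[[0,0,0,0,0,0,0.1],[0,0,0,0,0,0,0.1],[0,0,0,0,0,0,0.1],[0,0,0,0,0,0,0.1],[0,0,0,0,0,0,0.1]]]' 15
python3 -m pendant '[[[0,0,0,0,0,0,0.1],[0,0,0,0,0,0,0.1],[0,0,0,0,0,0,0.1]]]' 60
```

```text
position: [0.5447, -0.2164, 0.0724]
ee_rot: [-1.944, 2.466, -0.002]
contact_force: [0.1, 0.5, -0.5]
finger_gap: 0.0211
gripper_force: 0.0
t: 22.08
position: [0.5443, -0.2163, 0.0722]
ee_rot: [-1.944, 2.467, -0.001]
contact_force: [-1.3, 2.5, 6.6]
finger_gap: 0.0182
gripper_force: 15.0
t: 22.33
position: [0.5443, -0.2163, 0.0723]
ee_rot: [-1.944, 2.467, -0.001]
contact_force: [-1.5, 1.2, 5.9]
finger_gap: 0.0176
gripper_force: 60.0
```

Gripped at 60 N. Now a slow lift in small rows.

```bash
python3 -m pendant '[[[0,0,-0.05,0,0,0,0.1],[0,0,-0.1,0,0,0,0.1],[0,0,-0.15,0,0,0,0.1],[0,0,-0.2,0,0,0,0.1],[0,0,-0.2,0,0,0,0.1],[0,0,-0.1,0,0,0,0.1],[0,0,0,0,0,0,0.1],[0,0,0,0,0,0,0.1]]]' 60
cat > lev.py <<'E'
from h import *
import sys
s=manip.observe();dz=s["position"][2]-.072
for n in ("side","top"):
    c=viewer.capture(n);P=cloud(c);a=np.radians(yaw);L=(P[...,:2]-c0)@np.array([[np.cos(a),-np.sin(a)],[np.sin(a),np.cos(a)]])
    m=(abs(P[...,2]-.024-dz)<.010)&(abs(L[...,0])<.068)&(abs(L[...,1])<.108)
    l=L[m];z=P[m][:,2];A=np.c_[l,np.ones(len(l))];k=np.linalg.lstsq(A,z,rcond=None)[0]
    for _ in range(3): r=abs(A@k-z)<.003;k=np.linalg.lstsq(A[r],z[r],rcond=None)[0]
    print(n,len(l),"tilt deg x,y",np.round(np.degrees(k[:2]),2),"top z",round(k[2],4))
    for px,py in((48,42),(48,-42),(-48,96),(-48,-42)):
        q=P[(abs(L[...,0]*1000-px)<12)&(abs(L[...,1]*1000-py)<12)&(P[...,2]>.04+dz)&(P[...,2]<.1+dz)]
        print((px,py),len(q),"top above caddy base",round(float(np.percentile(q[:,2],98)-k[2]+.024),3) if len(q) else "hidden",end="; ")
    print()
    if len(sys.argv)>1: save(sys.argv[1]+n,c["frame"])
go([s["position"][0],s["position"][1],.172])
E
python3 lev.py
```

```text
t: 23.0
position: [0.544, -0.2163, 0.0916]
ee_rot: [-1.944, 2.467, -0.0]
contact_force: [0.5, 0.1, -7.1]
finger_gap: 0.0173
gripper_force: 60.0
side 2265 tilt deg x,y [-0.16  0.17] top z 0.0408
(48, 42) 91 top above caddy base 0.083; (48, -42) 0 top above caddy base hidden; (-48, 96) 97 top above caddy base 0.083; (-48, -42) 85 top above caddy base 0.075; 
top 926 tilt deg x,y [1.02 0.11] top z 0.0432
(48, 42) 0 top above caddy base hidden; (48, -42) 0 top above caddy base hidden; (-48, 96) 24 top above caddy base 0.086; (-48, -42) 21 top above caddy base 0.082; 
t 23.1 pos [ 0.5437 -0.2162  0.0912] y-heading 166.5 tilt [-0.  0. -1.] gap 0.0174 gf 60.0 F [ 0.1 -0.3 -7.6]
turn/.1: [ 0.  0. -0.]  shift/25mm: [-0.   -0.01 -3.23] q6 -0.19
```

It is level so far. I'll raise it the remaining 8 cm.

```bash
python3 -m pendant '[[[0,0,-0.1,0,0,0,0.1],[0,0,-0.2,0,0,0,0.1],[0,0,-0.25,0,0,0,0.1],[0,0,-0.25,0,0,0,0.1],[0,0,-0.25,0,0,0,0.1],[0,0,-0.25,0,0,0,0.1],[0,0,-0.25,0,0,0,0.1],[0,0,-0.25,0,0,0,0.1]]]' 60 |tail -1
python3 -m pendant '[[[0,0,-0.25,0,0,0,0.1],[0,0,-0.25,0,0,0,0.1],[0,0,-0.25,0,0,0,0.1],[0,0,-0.25,0,0,0,0.1],[0,0,-0.2,0,0,0,0.1],[0,0,-0.15,0,0,0,0.1],[0,0,-0.08,0,0,0,0.1],[0,0,0,0,0,0,0.1]]]' 60 |tail -1
python3 -m pendant '[[[0,0,0,0,0,0,0.1],[0,0,0,0,0,0,0.1],[0,0,0,0,0,0,0.1],[0,0,0,0,0,0,0.1]]]' 60
python3 lev.py f
```

```text
gripper_force: 60.0
gripper_force: 60.0
t: 24.77
position: [0.5438, -0.2163, 0.1718]
ee_rot: [1.944, -2.467, -0.001]
contact_force: [1.0, -0.8, -7.3]
finger_gap: 0.0177
gripper_force: 60.0
side 2458 tilt deg x,y [-0.17  0.09] top z 0.1209
(48, 42) 101 top above caddy base 0.082; (48, -42) 0 top above caddy base hidden; (-48, 96) 112 top above caddy base 0.084; (-48, -42) 96 top above caddy base 0.079; 
top 1128 tilt deg x,y [-0.05  0.05] top z 0.1226
(48, 42) 0 top above caddy base hidden; (48, -42) 0 top above caddy base hidden; (-48, 96) 28 top above caddy base 0.084; (-48, -42) 24 top above caddy base 0.084; 
t 24.87 pos [ 0.5439 -0.2163  0.1719] y-heading 166.5 tilt [-0.  0. -1.] gap 0.0176 gf 60.0 F [ 0.2  0.6 -6.1]
turn/.1: [ 0. -0.  0.]  shift/25mm: [-0.  0. -0.] q6 -0.19
```

View pics/fside.png

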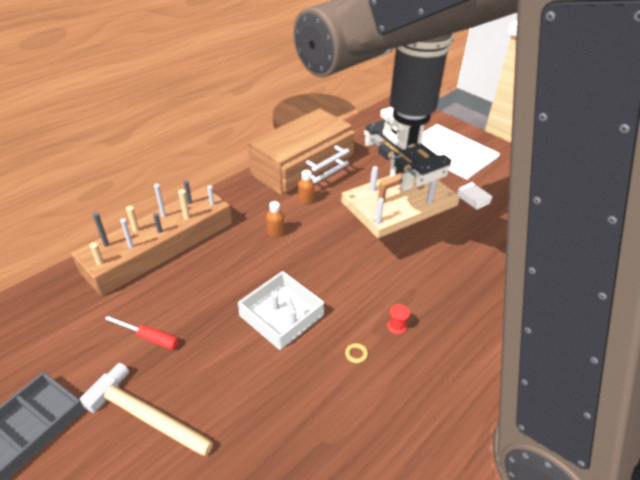

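The picture shows the caddy held level at (400,203), with dies visible at (374,178), (379,210) and (431,190); the fourth is behind the gripper. The tin holds both scrap dies at (283,303), and everything else is where it was.

```bash
python3 -c "
from rig import manip
print(manip.sign_off())"
```

```text
the job is handed in; nothing more can be done
None
```

The job is handed in: the short and bent dies are in the scrap tin, and the caddy is held level about 10 cm above the bench at about 25 s. Three of its four sound dies were seen standing; the fourth was hidden behind the gripper in the last pictures.

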